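# Set out the hardness-check blocks and specimens

### The arm

A 7-joint arm with a two-finger parallel gripper is mounted at the origin on the work surface. World frame = base frame: x ahead of the robot, y to its left, z up, the work surface at z = 0. Lengths are in m, angles in rad, forces in N, time in s.
With the tool pointing down it reaches from about 0.35 to 0.9 m from the base axis. Payload 8.1 kg.
Tool frame: the origin (TCP) lies midway between the tips of the shut fingers; the grasp point (between the pads) lies arm.tcp_to_grasp behind it (arm.tcp_to_grasp is the distance from the TCP to the grasp point, in m); z points along the fingers, y is the line along which they close (so a half turn about z gives the same grasp; the last joint's range is limited). The gripper opens to 92 mm and grips with 3 to 60 N. Pads are 19 mm wide; open, the fingers measure 130 mm over their backs; the gripper's body (75 mm by 190 mm) begins 47 mm behind the grasp point.
Start: joints at [1.005, 0.434, 0.025, 1.573, -0.012, 1.134, -0.075], TCP at [0.279, -0.559, 0.227] pointing down, gripper open.
Joint ranges: [-2.62, 2.62], [-0.44, 2.09], [-1.27, 1.32], [0.08, 2.57], [-1.32, 4.46], [0.12, 2], [-2.74, 2.74]. Speed limits (rad/s): [2.22, 2.22, 3.01, 3.01, 3.14, 3.14, 3.14].

### API

Orientations are given as a rotation vector (axis times angle).
In Python, from cell import observe, get_image, arm gives the robot as it stands. The module is installed in compiled form; this text tells all that it offers.
- The arm moves only by the tool drive_tool, never from a script. Its argument "steps" is a list of rows, each a list of 5 numbers: the closure, from 0 (fully open) to 1 (shut), then the shift along the world's x, y, z in mm, then the turn about the world's z in rad. In form: [[hand, x, y, z, roll], ...]. A call has 1 to 20 rows; each row shifts and turns the commanded pose from where the row before left it; what a row does not reach is not made up. A row lasts 1/12 s, in which the tool goes at most 41.7 mm and 7.16 degrees, less where a joint would pass 70% of its speed; a pose out of reach is approached as far as the arm can. A call with a gripper value outside its range is refused whole. The fingers move at their own pace and stop on an object; "grip_force" is the grip in N (left out, the last holds). Time passes only in rows, so rows that do not move let the fingers close. It gives the time, the measured TCP pose, the force, the opening and the grip force at its end, in the units of the state.
- observe(): the state, without advancing time (a new reading comes with each control period).
- get_image(name): name is "side" or "top"; returns a dict with "image" (420x560x3 uint8, red, green, blue), "vfov" (degrees; the focal length in pixels is half the picture's height over the tangent of half this angle, whatever the lens; pixels are square), "cx", "cy" (the principal point, pixels), "k1" (the pictures are not rectified: a ray, as slopes to the right and down, at radius r is drawn at 1 + k1 r^2 times it, then the intrinsics apply), "xyz" and "attitude" of the camera in the world. Camera axes: x right, y down, z forward; pixel columns grow to the right and rows downward; lengths in m; the calibration is good to about 2 mm. A picture is of the moment at which its call begins. There is no depth.
- arm.sign_off(): hands the job in; it is judged then, once.
The state is a dict: "clock": time; "joints": joint angles; "dq": joint speeds; "joint_efforts": joint torques, N m; "position": TCP position; "ee_rot": TCP orientation; "force": force on the tool from outside, world axes, zero at the start; "ft_torque": the same for the moment, N m; "width": opening from 0.0 (shut) to 1.0 (fully open); "gripper_force": force on a finger pad.
Only numpy, scipy, OpenCV 4.12 (cv2) and the standard library are available. Lean on these libraries where they do the work, as an engineer would, in place of code of your own. Each camera call takes 0.05 s, during which the arm holds its last target. There are 200 camera calls.

### The job

Set out the hardness check: on the blue mat, stand the steel block in the white ring with the orange cover on top of it, and the black mount straight to the left of the block with a gap of about 2 cm between them; on the dark plate, stand the brass block midway between the two white pins and the green mount straight behind it, again with a gap of about 2 cm. Left and behind are as seen from the yellow-striped front edge of the mat or plate. Set everything down flat without dropping it, and leave the caliper, the loupe and the bottle where they are.

Things in the scene. Friction and masses are not known exactly. Their poses are not given: they have to be found in the camera images.
- steel_block: Hardness reference block: bright silver-grey steel disc, diameter 54, height 20, 0.36 kg, lying flat. Origin: centre of its underside, z up.
- brass_block: Hardness reference block: yellow brass disc, diameter 46, height 20, 0.28 kg, lying flat. Origin: centre of its underside, z up.
- black_mount: Mounted specimen: black resin cylinder, diameter 32, height 24, standing upright, with a small bright metal rectangle in its top face, 45 g. Origin: centre of its underside, z up.
- green_mount: Mounted specimen: green resin cylinder, diameter 32, height 24, standing upright, with a small bright metal rectangle in its top face, 45 g. Origin: centre of its underside, z up.
- cover: Orange plastic cover for the steel block: flat disc, diameter 54, 6 thick, flat underside, with an upright round knob in its middle (diameter 22, from 6 to 34 above the underside) to hold it by, 40 g. Origin: centre of its underside, z up.
- mat: Fixed blue mat, 90 (its x) by 210 (its y), 4 thick, with a thin white ring (diameter 62) printed at its centre. Its yellow-striped edge is its front, facing the robot within 17 degrees. Origin: on the bench under the ring's centre; its x points from front to back, y to its left, z up.
- plate: Fixed dark steel plate, 140 (its x) by 170 (its y), 6 thick, with two upright white pins, diameter 12, 18 high above the plate. Its yellow-striped edge is its front, facing the robot within 17 degrees. Origin: on the bench under the midpoint between the pins; x from front to back, y to its left, z up. Pins at x = 0, y = +65 and -65; front edge at x = -45, back edge at x = +95.
- caliper: Bystander: a steel and black caliper about 190 long lying beyond the mat and the plate, loose; leave it alone. Origin: centre of its beam, on the bench.
- loupe: Bystander: a black eye loupe, diameter 42, 38 high, standing loose on the left of the bench; leave it alone. Origin: centre of its underside.
- bottle: Bystander: a white bottle with a blue cap, diameter 56, 130 high, standing loose on the right of the bench; leave it alone. Origin: centre of its underside.
There are look-alikes about, which are no part of the job. What is shaped like the brass_block but purple is not meant.

How it is judged:
At the end, for the whole second after the job is handed in: All released, upright, at rest. Steel block within 12 mm of ring centre, cover on it within 10 mm. Black left of steel, gap 4 to 37 mm, within 18 mm of mat x = 0. Brass within 12 mm of pins' midpoint. Green behind brass, gap 4 to 37 mm, within 18 mm of plate y = 0. Each on its mat or plate (horizontal distance between steel_block and mat below 0.012 m and z of steel_block in the frame of mat between 0.001 and 0.007 m and horizontal distance between black_mount and steel_block between 0.047 and 0.08 m and x of black_mount in the frame of mat between -0.018 and 0.018 m and y of black_mount in the frame of mat above 0.03 m and z of black_mount in the frame of mat between 0.001 and 0.007 m and horizontal distance between cover and steel_block below 0.01 m and z of cover in the frame of steel_block between 0.017 and 0.023 m and horizontal distance between brass_block and plate below 0.012 m and z of brass_block in the frame of plate between 0.003 and 0.009 m and horizontal distance between green_mount and brass_block between 0.043 and 0.076 m and y of green_mount in the frame of plate between -0.018 and 0.018 m and x of green_mount in the frame of plate above 0.03 m and z of green_mount in the frame of plate between 0.003 and 0.009 m and linear speed of each of steel_block, brass_block, black_mount, green_mount, cover below 0.01 m/s and angle between each of steel_block, brass_block, black_mount, green_mount, cover's own z axis and vertical below 0.1 rad); the robot touches nothing.
It fails at once if a block or mount is dropped: it falls free with its underside more than 40 mm above the bench ((height (world z) of steel_block above 0.04 m and contact force between steel_block and anything else below 0.001 N) or (height (world z) of brass_block above 0.04 m and contact force between brass_block and anything else below 0.001 N) or (height (world z) of black_mount above 0.04 m and contact force between black_mount and anything else below 0.001 N) or (height (world z) of green_mount above 0.04 m and contact force between green_mount and anything else below 0.001 N)).
It fails at once if the orange cover is dropped: it falls free with its underside more than 65 mm above the bench (height (world z) of cover above 0.065 m and contact force between cover and anything else below 0.001 N).
It fails at once if the caliper is moved by more than 20 mm (distance of caliper from where it was at the start of the episode above 0.02 m).
It fails at once if the loupe is moved by more than 20 mm (distance of loupe from where it was at the start of the episode above 0.02 m).
It fails at once if the bottle is moved by more than 20 mm (distance of bottle from where it was at the start of the episode above 0.02 m).
It also fails if it takes over 120 s, if anything falls off the work surface, if the arm or the gripper's body presses on something with over 40 N, if the wrist force passes 120 N, or if a joint passes its speed limit or range.

## Working session

There is one attempt and no reset: what is moved stays moved. The work goes in short steps, Python scripts to look and compute and a tool call to move; the robot and the scene stay as the last step left them, time stands still between calls to the robot, and variables do not carry over. Pictures are saved under pics/ and viewed, at most 14 in all, crops included, and the job is handed in when it is done.

Besides the shell and the picture viewer there is one more tool, called after ">>>" as a command line: name --pt "numbers of a row" for each row, then --argument value for the rest. drive_tool: Moves the arm, as the interface text tells. Its arguments: {"type":"object","properties":{"steps":{"type":"array"},"grip_force":{"type":"number"}},"required":["steps"]}

```bash
mkdir -p pics; cat > h.py <<'E'
import numpy as np, cv2
from scipy.spatial.transform import Rotation as R
from cell import observe, get_image, arm
def save(n,im,s=1): cv2.imwrite('pics/'+n,cv2.resize(im[...,::-1],None,fx=s,fy=s))
E
python3 - <<'E'
from h import *
for n in('top','side'):
    g=get_image(n); save(n+'0.png',g['image'],1.4)
    np.save(n+'0.npy',g['image']); print({k:v for k,v in g.items() if k!='image'})
print(observe(), arm.tcp_to_grasp)
E
```

```text
{'vfov': 52.519491564727986, 'cx': 282.67439130757407, 'cy': 212.0003296627475, 'k1': -0.029238555914565444, 'xyz': array([ 0.49214898, -0.01031831,  1.10822253]), 'attitude': array([-2.16425477,  2.19766893, -0.07503633])}
{'vfov': 52.90963908762607, 'cx': 280.9619592335277, 'cy': 207.56781140282712, 'k1': 0.034863417695090985, 'xyz': array([0.23845846, 0.78746787, 0.73116978]), 'attitude': array([-0.47048353,  2.64194353, -1.27054605])}
{'clock': 0.1, 'joints': array([ 1.00538627,  0.43515783,  0.02497869,  1.5739866 , -0.01159546,
        1.13396821, -0.07508052]), 'dq': array([ 0.00046764, -0.00048691,  0.00055961, -0.0016598 , -0.00046124,
       -0.00044594, -0.000829  ]), 'joint_efforts': array([ 3.33206714e-03, -6.69125390e+01,  9.87880155e-01, -3.15144181e+01,
       -6.06401707e-02,  3.74759501e-02,  1.25682232e-04]), 'position': array([ 0.2787947 , -0.55888413,  0.22602823]), 'ee_rot': array([-3.05660547e+00, -7.20130855e-01,  6.94814831e-04]), 'force': array([-0.18316172,  0.45641453,  0.55404055]), 'ft_torque': array([-0.0189374 , -0.02326359,  0.02074693]), 'gripper_force': 0.0, 'width': 0.9973003356796741} 0.0188
```

View pics/top0.png

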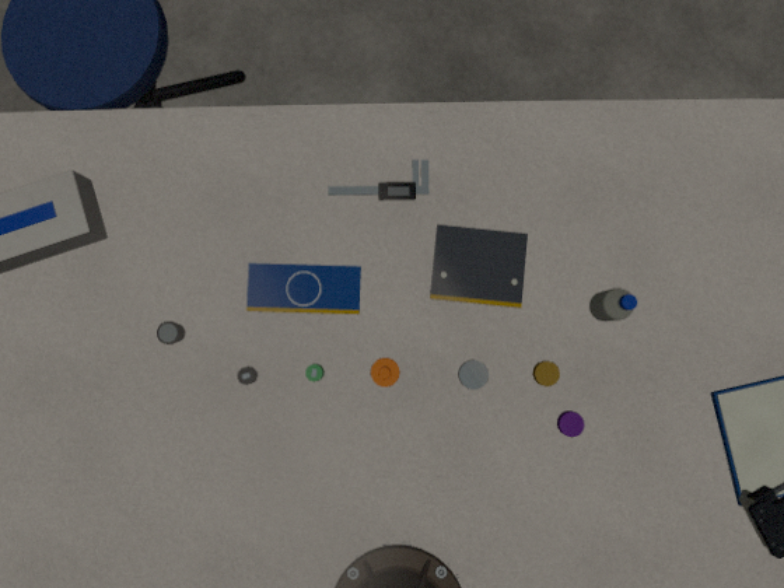

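View pics/side0.png

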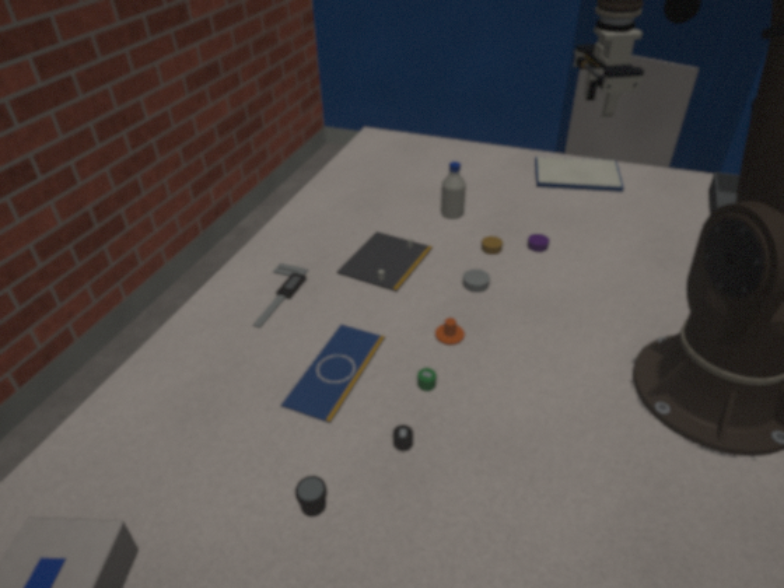

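The top view shows, in 560x420 pixels (viewed px / 1.4), steel at (338,268), brass (390,266), black (176,268), green (225,266), cover (275,266), the ring (217,206) and pins (317,196), (368,201). In the side view, steel is at (340,200), brass (352,175), black (288,312), green (305,270), cover (321,237), the ring (240,263) and pins (272,196), (293,174). The purple disc is the look-alike.

```bash
cat >> h.py <<'E'
def ray(g,uv):
    uv=np.atleast_2d(np.float64(uv)); f=g['image'].shape[0]/2/np.tan(np.radians(g['vfov'])/2)
    K=np.array([[f,0,g['cx']],[0,f,g['cy']],[0,0,1]])
    p=cv2.undistortPoints(uv[:,None],K,np.array([g['k1'],0,0,0]))[:,0]
    return R.from_rotvec(g['attitude']).apply(np.c_[p,np.ones(len(p))])
def plane(g,uv,z):
    d=ray(g,uv); return g['xyz']+d*((z-g['xyz'][2])/d[:,2])[:,None]
def cross(ga,a,gb,b):
    da,db=ray(ga,a)[0],ray(gb,b)[0]
    s=np.linalg.lstsq(np.c_[da,-db],gb['xyz']-ga['xyz'],rcond=None)[0]
    p,q=ga['xyz']+s[0]*da,gb['xyz']+s[1]*db
    return (p+q)/2,np.linalg.norm(p-q)
def blob(im,seed,w,mode):
    """largest contour near seed; returns contour in full px"""
    u,v=seed; x0,y0=max(u-w,0),max(v-w,0); c=cv2.GaussianBlur(im,(3,3),0)[y0:v+w,x0:u+w].astype(float)
    if mode=='bg': d=np.linalg.norm(c-np.median(c.reshape(-1,3),0),axis=2)
    elif mode=='white': d=c.min(2)
    elif mode=='blue': d=np.clip(c[...,2]-c[...,0],0,255)
    elif mode=='chroma': d=c.max(2)-c.min(2)
    d=cv2.normalize(d,None,0,255,cv2.NORM_MINMAX).astype(np.uint8)
    m=cv2.threshold(d,0,255,cv2.THRESH_OTSU)[1]
    cs=[k for k in cv2.findContours(m,cv2.RETR_EXTERNAL,cv2.CHAIN_APPROX_NONE)[0] if len(k)>6]
    k=min(cs,key=lambda k:np.linalg.norm(k[:,0].mean(0)+[x0,y0]-[u,v])-cv2.contourArea(k)**.5)
    return k+np.array([[x0,y0]])
def cen(k):
    M=cv2.moments(k); return np.array([M['m10'],M['m01']])/M['m00']
E
cat > meas.py <<'E'
from h import *
T,S=get_image('top'),get_image('side')
O={'steel':((338,268),(340,200),20,'bg'),'brass':((390,266),(352,175),17,'chroma'),'black':((176,268),(288,312),17,'bg'),
'green':((225,266),(305,270),15,'chroma'),'cover':((275,266),(321,237),20,'chroma'),
'pinL':((317,196),(272,196),7,'white'),'pinR':((368,201),(293,174),7,'white'),'ring':((217,206),(240,263),20,'white')}
vis=[T['image'].copy(),S['image'].copy()]
for n,(a,b,w,m) in O.items():
    ka,kb=blob(T['image'],a,w,m),blob(S['image'],b,w,m)
    cv2.drawContours(vis[0],[ka],-1,(255,0,0),1);cv2.drawContours(vis[1],[kb],-1,(255,0,0),1)
    p,e=cross(T,cen(ka),S,cen(kb)); W=plane(T,ka[:,0],p[2])
    print(n,p.round(4),'err %.4f'%e,'size',(np.ptp(W,axis=0)[:2]).round(3))
k=blob(T['image'],(217,206),55,'blue');cv2.drawContours(vis[0],[k],-1,(255,0,0),1)
r=cv2.minAreaRect((plane(T,k[:,0],.004)[:,:2]*1000).astype(np.float32)); print('mat',r, cv2.boxPoints(r).round(0).tolist())
save('m.png',np.hstack([vis[0][150:310,120:430],vis[1][150:350,220:400][:160]]),1.6)
E
python3 meas.py
```

```text
steel [ 0.4295 -0.1436  0.0083] err 0.0014 size [0.054 0.054]
brass [ 0.429  -0.2784  0.013 ] err 0.0013 size [0.043 0.046]
black [0.434  0.2696 0.0127] err 0.0005 size [0.031 0.034]
green [0.4375 0.1462 0.018 ] err 0.0010 size [0.028 0.028]
cover [0.4359 0.0177 0.0074] err 0.0011 size [0.049 0.049]
pinL [ 0.6126 -0.0927  0.0199] err 0.0011 size [0.01  0.008]
pinR [ 0.5951 -0.2208  0.0295] err 0.0041 size [0.01 0.01]
ring [0.6057 0.1687 0.0453] err 0.0363 size [0.066 0.063]
mat ((598.2578735351562, 166.3424072265625), (207.94314575195312, 79.53651428222656), 87.08814239501953) [[553.0, 65.0], [633.0, 60.0], [643.0, 268.0], [564.0, 272.0]]
```

View pics/m.png

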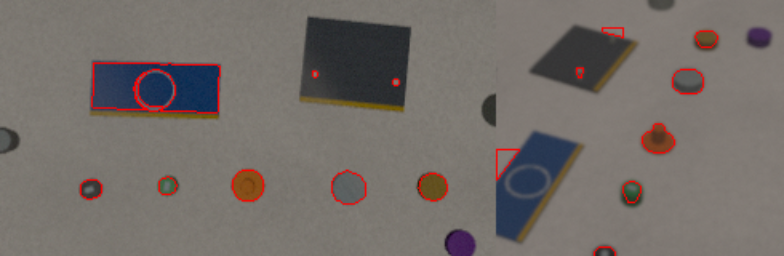

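The crop shows contours sitting well on all five workpieces, the mat and both pins in the top view. The ring and right pin grabbed the wrong region in the side view, so I'll redo those two.

```bash
python3 - <<'E'
from h import *
T,S=get_image('top'),get_image('side')
kt=blob(T['image'],(217,206),15,'white');ct=np.array(cv2.fitEllipse(kt)[0])
# side: whitish pixels within blue mat = low saturation
x0,y0=219,245; c=S['image'][y0:283,x0:262].astype(float); d=np.clip(c[...,0]*1.0,0,255).astype(np.uint8)
m=cv2.threshold(d,0,255,cv2.THRESH_OTSU)[1]; n,l,st,ce=cv2.connectedComponentsWithStats(m)
for i in range(1,n):
    if st[i,4]>25:
        p=np.argwhere(l==i)[:,::-1]+[x0,y0]; h=cv2.convexHull(p.astype(np.int32)); cs=cen(h)
        P,e=cross(T,ct,S,cs); print(st[i],cs.round(1),P.round(4),round(e,4))
kt2=blob(T['image'],(368,201),6,'white')
x0,y0=287,168; c=S['image'][y0:182,x0:300].min(2); print(c)
W=plane(T,kt[:,0],.004);print('ring top-view z4',plane(T,ct,.004).round(4),np.ptp(W,axis=0).round(3))
for s in((317,196),(368,201)): print('pin z.02',plane(T,cen(blob(T['image'],s,7,'white')),.02).round(4))
E
```

```text
[  0   0  15  20 154] [223.7 251.4] [0.6039 0.171  0.0417] 0.0432
[ 25  10  18  28 281] [253.7 269.5] [ 0.5742  0.165  -0.0112] 0.0306
[[117 117 118 118 117 118 116 116 117 120 119 118 121]
 [106 111 113 114 116 116 116 118 117 118 119 119 117]
 [ 86  93 101 104 107 108 110 110 115 118 118 117 118]
 [ 64  70  77  85  92  98  99 101 106 112 115 117 118]
 [ 56  57  61  66  73  79  82  84  90  98 102 108 110]
 [ 55  54  54  56  65  69  69  69  71  76  81  85  95]
 [ 53  55  56  57  61  67  68  64  60  59  60  67  72]
 [ 54  54  54  59  62  68  67  62  56  55  55  55  56]
 [ 54  55  53  58  60  64  61  57  57  55  54  53  54]
 [ 53  53  54  55  56  59  59  58  53  54  53  54  54]
 [ 54  53  52  55  54  53  54  55  54  53  53  52  53]
 [ 53  53  55  54  54  52  54  54  54  55  54  55  54]
 [ 54  56  53  53  54  54  54  55  51  54  55  53  53]
 [ 56  55  56  53  55  52  55  53  55  55  54  56  55]]
ring top-view z4 [[0.5874 0.1678 0.004 ]] [0.071 0.076 0.   ]
pin z.02 [[ 0.6131 -0.0925  0.02  ]]
pin z.02 [[ 0.598  -0.2221  0.02  ]]
```

```bash
python3 - <<'E'
from h import *
T,S=get_image('top'),get_image('side')
k=blob(T['image'],(217,206),20,'white');ct=np.array(cv2.fitEllipse(k)[0]);W=plane(T,k[:,0],.004)
print('ring',ct,plane(T,ct,.004).round(4),np.ptp(W,axis=0).round(3))
r=S['image'][...,0].astype(float); m=np.zeros(r.shape,np.uint8)
cv2.ellipse(m,(240,263),(18,15),0,0,360,1,-1)
px=np.argwhere((m>0)&(r>80))[:,::-1].astype(np.float32); e=cv2.fitEllipse(px[:,None]); h=cv2.convexHull(px[:,None])
for cs in (e[0],cen(h)): print(len(px),e,cross(T,ct,S,cs))
print('pinR',cross(T,cen(blob(T['image'],(368,201),7,'white')),S,(292.3,174.8)))
E
```

```text
ring [216.43444824 205.95562744] [[0.5927 0.1675 0.004 ]] [0.068 0.065 0.   ]
128 ((240.27264404296875, 262.79168701171875), (22.621749877929688, 32.93540954589844), 112.18816375732422) (array([0.59159208, 0.16688092, 0.00554319]), np.float64(0.0021297461980425737))
128 ((240.27264404296875, 262.79168701171875), (22.621749877929688, 32.93540954589844), 112.18816375732422) (array([0.59128038, 0.16706093, 0.00309042]), np.float64(0.003271437429406007))
pinR (array([ 0.59870196, -0.2250483 ,  0.00582291]), np.float64(0.001442818465726489))
```

>>> drive_tool --pt "0.1 15 28 0 0.12" --pt "0 15 28 0 0.12" --pt "0 15 28 0 0.12" --pt "0 15 28 0 0.12" --pt "0 15 28 -10 0.12" --pt "0 15 28 -10 0.12" --pt "0 15 28 -10 0.12" --pt "0 15 28 -10 0.12" --pt "0 15 28 -10 0.12" --pt "0 15 28 -20 0" --pt "0 0 0 -20 0" --pt "0 0 0 0 0" --pt "0 0 0 0 0"

```text
clock: 1.48
position: [0.4282, -0.2794, 0.1364]
ee_rot: [-2.251, -2.189, 0.002]
force: [-0.7, 0.0, 0.7]
width: 0.999
gripper_force: 0.0
```

>>> drive_tool --pt "0 0.5 0 -25 0.03" --pt "0 0 0 -25 0" --pt "0 0 0 -25 0" --pt "0 0 0 -25 0" --pt "0 0 0 -18 0" --pt "0 0 0 -13 0" --pt "0 0 0 0 0" --pt "0.5 0 0 0 0" --pt "0.7 0 0 0 0" --pt "0.8 0 0 0 0" --pt "0.8 0 0 0 0" --pt "0.8 0 0 0 0" --pt "0.8 0 0 0 0" --grip_force 35

```text
clock: 2.57
position: [0.4297, -0.2795, 0.0063]
ee_rot: [2.219, 2.223, 0.0]
force: [0.0, -0.9, 0.4]
width: 0.615
gripper_force: 0.0
```

>>> drive_tool --pt "0.8 0 0 0 0" --pt "0.8 0 0 0 0" --pt "0.8 0 0 0 0" --pt "0.8 0 0 0 0" --pt "0.8 0 0 0 0" --pt "0.8 0 0 0 0"

```text
clock: 3.07
position: [0.4295, -0.2793, 0.0059]
ee_rot: [2.219, 2.224, -0.0]
force: [-0.9, -0.2, 6.4]
width: 0.49
gripper_force: 35.0
```

>>> drive_tool --pt "0.8 0 0 12 0" --pt "0.8 0 0 15 0" --pt "0.8 0 0 15 0" --pt "0.8 16 11 4 0" --pt "0.8 16 11 0 0" --pt "0.8 16 11 0 0" --pt "0.8 16 11 0 0" --pt "0.8 16 11 0 0" --pt "0.8 16 11 0 0" --pt "0.8 16 11 0 0" --pt "0.8 16 11 0 0" --pt "0.8 16 11 0 0" --pt "0.8 16 11 0 0" --pt "0.8 16 12 0 0" --pt "0.8 0 0 0 0" --pt "0.8 0 0 0 0"

```text
clock: 4.4
position: [0.6058, -0.1557, 0.0509]
ee_rot: [-2.216, -2.225, -0.0]
force: [-0.9, -0.6, -3.7]
width: 0.495
gripper_force: 35.0
```

```bash
python3 - <<'E'
from h import *
s=get_image('side'); save('s1.png',s['image'][130:270,200:420],3)
E
```

```text
(no output)
```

View pics/s1.png

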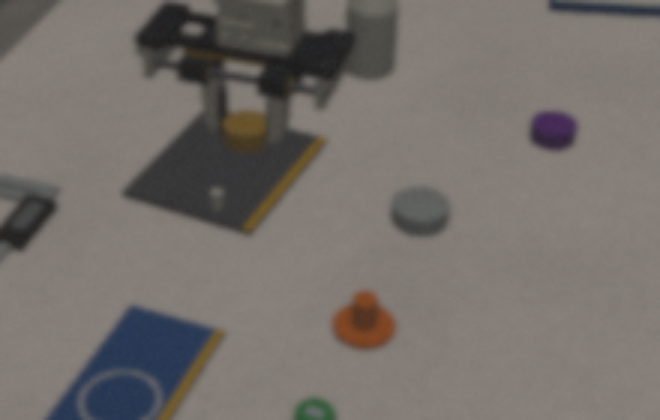

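The side crop shows the brass level in the fingers at (245,130), above the plate. Next I lower it, watching the force.

>>> drive_tool --pt "0.8 0 -1 -12 0" --pt "0.8 0 -0.5 -12 0" --pt "0.8 0 0 -8 0" --pt "0.8 0 0 -3 0" --pt "0.8 0 0 -1.5 0" --pt "0.8 0 0 0 0" --pt "0.8 0 0 0 0"

```text
clock: 5.03
position: [0.6057, -0.1588, 0.0154]
ee_rot: [2.219, 2.223, 0.0]
force: [-0.0, -0.3, -3.9]
width: 0.487
gripper_force: 35.0
```

>>> drive_tool --pt "0.8 0 0.5 -1 0" --pt "0.8 0 0 -1 0" --pt "0.8 0 0 -1 0" --pt "0.8 0 0 0 0"

```text
clock: 5.37
position: [0.6055, -0.1582, 0.0123]
ee_rot: [2.219, 2.224, 0.0]
force: [-0.1, -0.1, -3.1]
width: 0.489
gripper_force: 35.0
```

>>> drive_tool --pt "0.8 0 0 -0.7 0" --pt "0.8 0 0 0 0" --pt "0.8 0 0 -0.7 0" --pt "0.8 0 0 0 0"

```text
clock: 5.7
position: [0.6056, -0.1583, 0.012]
ee_rot: [2.219, 2.223, -0.0]
force: [-4.3, 2.2, 10.0]
width: 0.491
gripper_force: 35.0
```

>>> drive_tool --pt "0.2 0 0 0 0" --pt "0 0 0 0 0" --pt "0 0 0 0 0" --pt "0 0 0 0 0" --pt "0 0 0 0 0" --pt "0 0 0 0 0" --pt "0 0 0 0 0" --pt "0 0 0 12 0" --pt "0 0 0 25 0" --pt "0 0 0 25 0" --pt "0 -22 2 8 0" --pt "0 -22 2 0 0" --pt "0 -22 2 0 0" --pt "0 -22 2 0 0" --pt "0 -22 2 0 0" --pt "0 -22 2 0 0" --pt "0 -22 2 0 0" --pt "0 -22 1 0 0" --pt "0 0 0 0 0" --pt "0 0 0 0 0"

```text
clock: 7.37
position: [0.429, -0.1435, 0.0817]
ee_rot: [2.219, 2.222, -0.0]
force: [0.3, 0.5, 0.2]
width: 1.004
gripper_force: 0.0
```

```bash
cat > chk.py <<'E'
from h import *
T=get_image('top'); P=plane
k=blob(T['image'],tuple(map(int,(344,199))),16,'chroma'); print('brass top',P(T,cen(k),.018)[0].round(4), np.ptp(P(T,k[:,0],.018),axis=0).round(3))
save('t2.png',T['image'][120:310,120:430],2.5)
E
python3 chk.py
```

```text
brass top [ 0.6064 -0.1565  0.018 ] [0.044 0.044 0.   ]
```

View pics/t2.png

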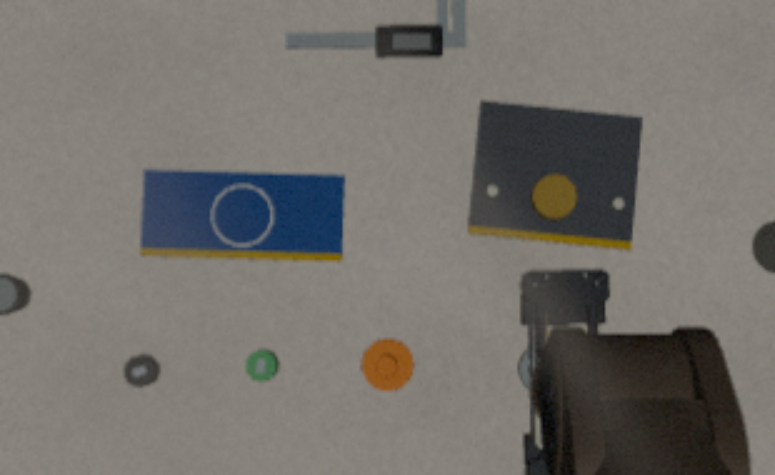

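Brass stands at (555,196), midway between the pins at (492,190) and (618,203), and measures within 2 mm of the midpoint. Now the steel block.

>>> drive_tool --pt "0 0.5 0 -25 0" --pt "0 0 0 -25 0" --pt "0 0 0 -16 0" --pt "0 0 0 -8 0" --pt "0 0 0 -2 0" --pt "0.5 0 0 0 0" --pt "0.7 0 0 0 0" --pt "0.7 0 0 0 0" --pt "0.7 0 0 0 0" --pt "0.7 0 0 0 0" --pt "0.7 0 0 0 0" --pt "0.7 0 0 0 0" --pt "0.7 0 0 0 0" --pt "0.7 0 0 0 0" --pt "0.7 0 0 0 0" --grip_force 40

```text
clock: 8.67
position: [0.43, -0.1434, 0.0052]
ee_rot: [2.219, 2.223, -0.0]
force: [-1.3, 0.8, 5.9]
width: 0.583
gripper_force: 40.0
```

>>> drive_tool --pt "0.7 0 0 12 0" --pt "0.7 0 0 18 0" --pt "0.7 0 0 18 0" --pt "0.7 11 22 0 0" --pt "0.7 11 22 0 0" --pt "0.7 11 22 0 0" --pt "0.7 11 22 0 0" --pt "0.7 11 22 0 0" --pt "0.7 11 22 0 0" --pt "0.7 11 22 0 0" --pt "0.7 11 22 0 0" --pt "0.7 11 22 0 0" --pt "0.7 11 22 0 0" --pt "0.7 11 22 0 0" --pt "0.7 11 22 0 0" --pt "0.7 11 22 0 0" --pt "0.7 11 22 0 0" --pt "0.7 8 3 0 -0.05" --pt "0.7 0 0 0 0" --pt "0.7 0 0 0 0"

```text
clock: 10.33
position: [0.5914, 0.1674, 0.052]
ee_rot: [-2.273, -2.168, 0.003]
force: [-0.0, -0.4, -3.2]
width: 0.58
gripper_force: 40.0
```

```bash
python3 - <<'E'
from h import *
s=get_image('side'); save('s2.png',s['image'][130:340,170:420],2.4)
E
```

```text
(no output)
```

View pics/s2.png

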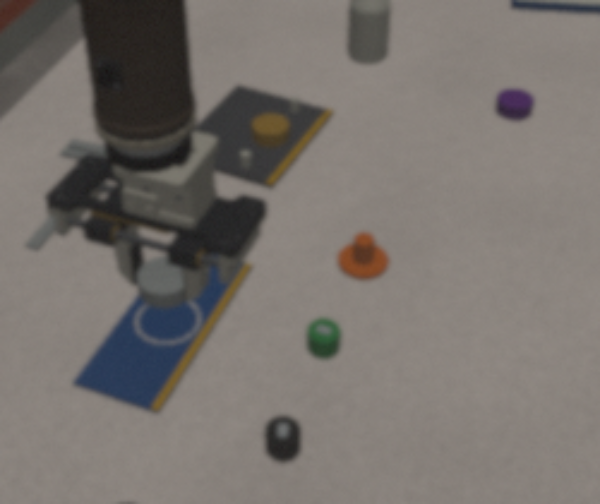

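The steel block is held level at (162,283), over the ring at (168,320). I'll lower it now.

>>> drive_tool --pt "0.7 0 0 -14 0" --pt "0.7 0 0 -14 0" --pt "0.7 0 0 -8 0" --pt "0.7 0 0 -3 0" --pt "0.7 0 0 -1 0" --pt "0.7 0 0 -1 0" --pt "0.7 0 0 0 0"

```text
clock: 10.97
position: [0.5923, 0.1677, 0.0123]
ee_rot: [2.274, 2.167, 0.001]
force: [-0.4, -0.0, -3.2]
width: 0.577
gripper_force: 40.0
```

>>> drive_tool --pt "0.7 0 0 -1 0" --pt "0.7 0 0 -1 0" --pt "0.7 0 0 -0.5 0" --pt "0.7 0 0 0 0"

```text
clock: 11.3
position: [0.592, 0.1678, 0.0094]
ee_rot: [2.274, 2.167, 0.0]
force: [0.2, 0.0, -3.8]
width: 0.58
gripper_force: 40.0
```

>>> drive_tool --pt "0.7 0 0 -0.7 0" --pt "0.7 0 0 0 0" --pt "0.7 0 0 -0.5 0" --pt "0.7 0 0 0 0"

```text
clock: 11.63
position: [0.5921, 0.1678, 0.0092]
ee_rot: [2.274, 2.167, 0.0]
force: [-4.6, -1.9, 10.3]
width: 0.578
gripper_force: 40.0
```

>>> drive_tool --pt "0.2 0 0 0 0" --pt "0 0 0 0 0" --pt "0 0 0 0 0" --pt "0 0 0 0 0" --pt "0 0 0 0 0" --pt "0 0 0 0 0" --pt "0 0 0 0 0" --pt "0 0 0 12 0" --pt "0 0 0 25 0" --pt "0 0 0 25 0" --pt "0 -20 -20 8 0" --pt "0 -20 -20 0 0" --pt "0 -20 -20 0 0" --pt "0 -20 -20 0 0" --pt "0 -20 -20 0 0" --pt "0 -20 -20 0 0" --pt "0 -20 -20 0 0" --pt "0 -16 -10 0 0" --pt "0 0 0 0 0" --pt "0 0 0 0 0"

```text
clock: 13.3
position: [0.4358, 0.0171, 0.079]
ee_rot: [2.275, 2.165, 0.001]
force: [0.1, 0.1, -1.0]
width: 1.002
gripper_force: 0.0
```

```bash
python3 - <<'E'
from h import *
T=get_image('top')
k=blob(T['image'],(216,206),17,'bg')
c=T['image'][180:235,185:250]; save('t3.png',c,6)
print(observe()['position'])
E
```

```text
[0.43683337 0.01789475 0.07902259]
```

View pics/t3.png

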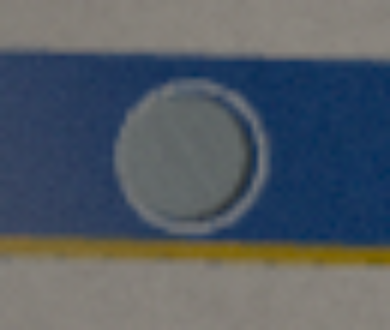

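The steel is centred in the ring: its top is at (183,157) and the ring at (192,157), and the offset matches the height parallax. Now the cover.

>>> drive_tool --pt "0 0 0 -25 0" --pt "0 0 0 -22 0" --pt "0 0 0 -14 0" --pt "0 0 0 -7 0" --pt "0 0 0 -1.5 0" --pt "0.5 0 0 0 0" --pt "0.9 0 0 0 0" --pt "0.9 0 0 0 0" --pt "0.9 0 0 0 0" --pt "0.9 0 0 0 0" --pt "0.9 0 0 0 0" --pt "0.9 0 0 0 0" --pt "0.9 0 0 0 0" --pt "0.9 0 0 0 0" --pt "0.9 0 0 0 0" --pt "0.9 0 0 0 0" --pt "0.9 0 0 0 0" --pt "0.9 0 0 0 0" --pt "0.9 0 0 0 0" --grip_force 20

```text
clock: 14.93
position: [0.436, 0.0177, 0.0086]
ee_rot: [-2.274, -2.167, 0.0]
force: [0.1, -0.1, -0.7]
width: 0.235
gripper_force: 20.0
```

>>> drive_tool --pt "0.9 0 0 12 0" --pt "0.9 0 0 18 0" --pt "0.9 0 0 18 0" --pt "0.9 18 17 0 0" --pt "0.9 18 17 0 0" --pt "0.9 18 17 0 0" --pt "0.9 18 17 0 0" --pt "0.9 18 17 0 0" --pt "0.9 18 17 0 0" --pt "0.9 18 17 0 0" --pt "0.9 18 17 0 0" --pt "0.9 12 14 0 0" --pt "0.9 0 0 0 0" --pt "0.9 0 0 0 0"

```text
clock: 16.1
position: [0.5919, 0.1686, 0.0562]
ee_rot: [-2.272, -2.168, 0.0]
force: [-0.3, -1.1, -0.9]
width: 0.233
gripper_force: 20.0
```

```bash
python3 - <<'E'
from h import *
s=get_image('side'); save('s3.png',s['image'][200:340,170:340],3.5)
E
```

```text
(no output)
```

View pics/s3.png

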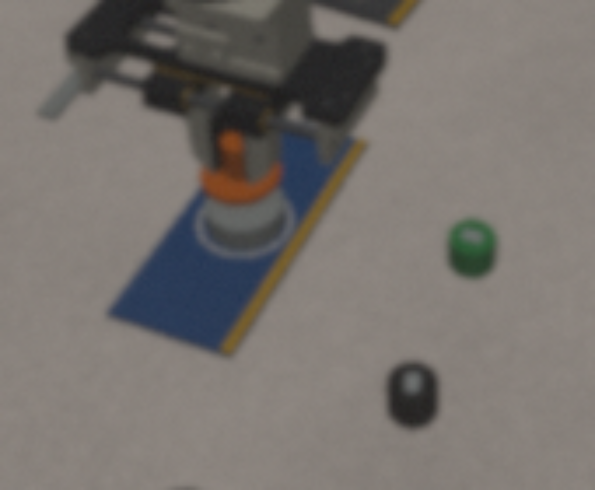

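The cover is level at (242,180), right over the block at (243,220). I'll lower it about 23 mm.

>>> drive_tool --pt "0.9 0 0 -10 0" --pt "0.9 0 0 -8 0" --pt "0.9 0 0 -2 0" --pt "0.9 0 0 -1 0" --pt "0.9 0 0 -1 0" --pt "0.9 0 0 -0.5 0" --pt "0.9 0 0 0 0"

```text
clock: 16.73
position: [0.5921, 0.1677, 0.0342]
ee_rot: [2.274, 2.167, 0.0]
force: [-0.0, 0.9, -0.4]
width: 0.233
gripper_force: 20.0
```

>>> drive_tool --pt "0.9 0 0 -0.8 0" --pt "0.9 0 0 0 0" --pt "0.9 0 0 -0.6 0" --pt "0.9 0 0 0 0"

```text
clock: 17.07
position: [0.592, 0.1677, 0.0327]
ee_rot: [2.274, 2.167, 0.0]
force: [0.5, 0.4, -0.9]
width: 0.234
gripper_force: 20.0
```

>>> drive_tool --pt "0.9 0 0 -0.6 0" --pt "0.9 0 0 0 0" --pt "0.9 0 0 -0.4 0" --pt "0.9 0 0 0 0"

```text
clock: 17.4
position: [0.5921, 0.1678, 0.0326]
ee_rot: [2.274, 2.167, 0.0]
force: [-3.7, -1.2, 9.4]
width: 0.231
gripper_force: 20.0
```

>>> drive_tool --pt "0.7 0 0 0 0" --pt "0.3 0 0 0 0" --pt "0.3 0 0 0 0" --pt "0.3 0 0 0 0" --pt "0.3 0 0 0 0" --pt "0.3 0 0 0 0" --pt "0.3 0 0 0 0" --pt "0.3 0 0 12 0" --pt "0.3 0 0 20 0" --pt "0.3 0 0 20 0" --pt "0.3 -20 13 0 0" --pt "0.3 -20 13 0 0" --pt "0.3 -20 13 0 0" --pt "0.3 -20 13 0 0" --pt "0.3 -20 13 0 0" --pt "0.3 -20 13 0 0" --pt "0.3 -20 13 0 0" --pt "0.3 -18 11 0 0" --pt "0.3 0 0 0 0" --pt "0.3 0 0 0 0"

```text
clock: 19.07
position: [0.4334, 0.2707, 0.0847]
ee_rot: [2.271, 2.17, 0.001]
force: [0.6, -0.3, -0.1]
width: 0.7
gripper_force: 0.0
```

>>> drive_tool --pt "0.3 0 0 -25 0" --pt "0.3 0 0 -25 0" --pt "0.3 0 0 -15 0" --pt "0.3 0 0 -8 0" --pt "0.3 0 0 -5 0" --pt "0.3 0 0 0 0"

```text
clock: 19.57
position: [0.4345, 0.2692, 0.0054]
ee_rot: [2.275, 2.166, -0.001]
force: [-0.5, -0.1, 0.5]
width: 0.697
gripper_force: 0.0
```

>>> drive_tool --pt "0.8 0 0 0 0" --pt "0.8 0 0 0 0" --pt "0.8 0 0 0 0" --pt "0.8 0 0 0 0" --pt "0.8 0 0 0 0" --pt "0.8 0 0 0 0" --pt "0.8 0 0 0 0" --pt "0.8 0 0 0 0" --pt "0.8 0 0 0 0" --pt "0.8 0 0 0 0" --grip_force 25

```text
clock: 20.4
position: [0.4342, 0.2699, 0.0061]
ee_rot: [2.274, 2.167, 0.001]
force: [0.1, 0.1, 6.8]
width: 0.34
gripper_force: 25.0
```

>>> drive_tool --pt "0.8 0 0 10 0" --pt "0.8 0 0 15 0" --pt "0.8 0 0 10 0" --pt "0.8 16 0 0 0" --pt "0.8 16 0 0 0" --pt "0.8 16 0 0 0" --pt "0.8 16 -4 0 0" --pt "0.8 16 -5 0 0" --pt "0.8 16 -6 0 0" --pt "0.8 16 -6 0 0" --pt "0.8 16 -6 0 0" --pt "0.8 16 -6 0 0" --pt "0.8 16.5 -5.5 0 0" --pt "0.8 0 0 0 0" --pt "0.8 0 0 0 0" --pt "0.8 0 0 -12 0" --pt "0.8 0 0 -10 0" --pt "0.8 0 0 -5 0" --pt "0.8 0 0 0 0"

```text
clock: 21.98
position: [0.5925, 0.2311, 0.0116]
ee_rot: [-2.272, -2.168, 0.005]
force: [0.2, 0.1, -0.6]
width: 0.344
gripper_force: 25.0
```

>>> drive_tool --pt "0.8 2 0 -0.8 0" --pt "0.8 0 0 0 0" --pt "0.8 0 0 -0.5 0" --pt "0.8 0 0 0 0"

```text
clock: 22.32
position: [0.5967, 0.2314, 0.0127]
ee_rot: [2.274, 2.167, 0.001]
force: [0.5, -0.4, 0.2]
width: 0.34
gripper_force: 25.0
```

>>> drive_tool --pt "0.8 0 0 -0.8 0" --pt "0.8 0 0 -0.8 0" --pt "0.8 0 0 -0.5 0" --pt "0.8 0 0 0 0"

```text
clock: 22.65
position: [0.5964, 0.2312, 0.0103]
ee_rot: [2.274, 2.167, -0.0]
force: [-0.5, -0.3, -0.9]
width: 0.34
gripper_force: 25.0
```

>>> drive_tool --pt "0.8 0 0 -0.6 0" --pt "0.8 0 0 0 0" --pt "0.8 0 0 -0.4 0" --pt "0.8 0 0 0 0"

```text
clock: 22.98
position: [0.5965, 0.2312, 0.0101]
ee_rot: [2.274, 2.167, 0.0]
force: [-3.5, -2.1, 8.7]
width: 0.342
gripper_force: 25.0
```

>>> drive_tool --pt "0.6 0 0 0 0" --pt "0.3 0 0 0 0" --pt "0.3 0 0 0 0" --pt "0.3 0 0 0 0" --pt "0.3 0 0 0 0" --pt "0.3 0 0 0 0" --pt "0.3 0 0 0 0" --pt "0.3 0 0 12 0" --pt "0.3 0 0 30 0" --pt "0.3 0 0 30 0" --pt "0.3 -20 0 8 0" --pt "0.3 -20 -12 0 0.12" --pt "0.3 -20 -12 0 0.12" --pt "0.3 -20 -12 0 0.12" --pt "0.3 -20 -12 0 0.12" --pt "0.3 -20 -12 0 0.12" --pt "0.3 -20 -12 0 0.12" --pt "0.3 -19 -13 0 0.12" --pt "0.3 0 0 0 0.12" --pt "0.3 0 0 0 0.12"

```text
clock: 24.65
position: [0.4368, 0.1451, 0.0903]
ee_rot: [0.828, 3.029, -0.002]
force: [1.1, -0.3, 0.2]
width: 0.699
gripper_force: 0.0
```

>>> drive_tool --pt "0.3 0 0 0 0.12" --pt "0.3 0 0 0 0.12" --pt "0.3 0 0 0 0.12" --pt "0.3 0 0 0 0.06" --pt "0.3 0 0 0 0" --pt "0.3 0 0 0 0"

```text
clock: 25.15
position: [0.4378, 0.1461, 0.0899]
ee_rot: [0.191, 3.135, 0.0]
force: [0.0, 0.1, -0.5]
width: 0.702
gripper_force: 0.0
```

```bash
python3 - <<'E'
from h import *
o=observe();print(o['position'],o['joints'].round(2),R.from_rotvec(o['ee_rot']).as_matrix()[:,1].round(3))
s=get_image('side'); save('s4.png',s['image'][140:345,170:400],2.4)
E
```

```text
[0.43779346 0.146113   0.08987242] [ 0.12  0.45 -0.72  2.08  0.43  0.76  0.59] [0.121 0.993 0.   ]
```

View pics/s4.png

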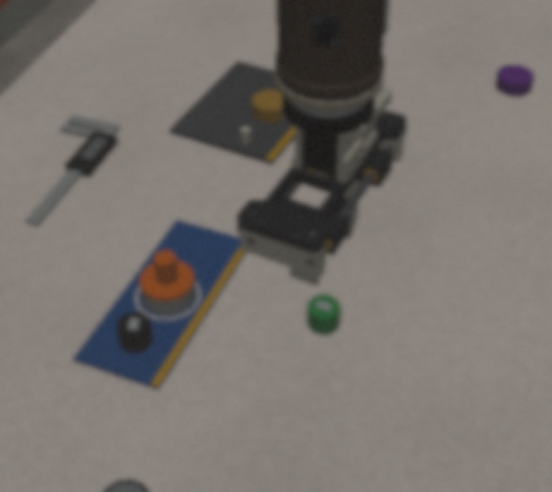

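The black mount stands left of the covered block at (134,330), with the cover seated at (167,280). Green is at (323,313), under the tool, so I descend onto it.

>>> drive_tool --pt "0.3 0 0 -25 0" --pt "0.3 0 0 -25 0" --pt "0.3 0 0 -20 0" --pt "0.3 0 0 -10 0" --pt "0.3 0 0 -5 0" --pt "0.3 0 0 0 0" --pt "0.8 0 0 0 0" --pt "0.8 0 0 0 0" --pt "0.8 0 0 0 0" --pt "0.8 0 0 0 0" --pt "0.8 0 0 0 0" --pt "0.8 0 0 0 0" --pt "0.8 0 0 0 0" --pt "0.8 0 0 0 0" --pt "0.8 0 0 0 0" --pt "0.8 0 0 0 0"

```text
clock: 26.53
position: [0.4378, 0.1462, 0.0047]
ee_rot: [0.187, 3.135, -0.0]
force: [-0.4, -1.8, 6.3]
width: 0.34
gripper_force: 25.0
```

>>> drive_tool --pt "0.8 0 0 10 0" --pt "0.8 0 0 18 0" --pt "0.8 0 -6 14 0" --pt "0.8 10 -24 5 0" --pt "0.8 20 -24 0 0" --pt "0.8 20 -24 0 0" --pt "0.8 20 -24 0 0" --pt "0.8 20 -24 0 0" --pt "0.8 20 -24 0 0" --pt "0.8 20 -24 0 0" --pt "0.8 20 -24 0 0" --pt "0.8 20 -24 0 0" --pt "0.8 20 -24 0 0" --pt "0.8 20 -24 0 0" --pt "0.8 20 -24 0 0" --pt "0.8 16 -16 0 0" --pt "0.8 0 0 0 0" --pt "0.8 0 0 0 0"

```text
clock: 28.03
position: [0.6836, -0.1649, 0.0513]
ee_rot: [-0.19, -3.135, -0.001]
force: [0.1, 1.2, -0.3]
width: 0.34
gripper_force: 25.0
```

>>> drive_tool --pt "0.8 -12 0.5 0 0" --pt "0.8 -7 0 0 0" --pt "0.8 0 0 0 0" --pt "0.8 0 0 -14 0" --pt "0.8 0 0 -12 0" --pt "0.8 0 0 -8 0" --pt "0.8 0 0 -2 0" --pt "0.8 0 0 -1 0" --pt "0.8 0 0 0 0" --pt "0.8 0 0 0 0"

```text
clock: 28.87
position: [0.6649, -0.1631, 0.0145]
ee_rot: [0.187, 3.136, 0.0]
force: [0.4, 0.6, -0.6]
width: 0.346
gripper_force: 25.0
```

>>> drive_tool --pt "0.8 0 0 -0.8 0" --pt "0.8 0 0 0 0" --pt "0.8 0 0 -0.8 0" --pt "0.8 0 0 0 0" --pt "0.8 0 0 -0.8 0" --pt "0.8 0 0 0 0"

```text
clock: 29.37
position: [0.6645, -0.1633, 0.0119]
ee_rot: [-0.187, -3.136, 0.0]
force: [0.3, 0.0, 0.6]
width: 0.339
gripper_force: 25.0
```

>>> drive_tool --pt "0.8 0 0 -0.6 0" --pt "0.8 0 0 0 0" --pt "0.8 0 0 -0.5 0" --pt "0.8 0 0 0 0"

```text
clock: 29.7
position: [0.6645, -0.1633, 0.0108]
ee_rot: [0.187, 3.136, -0.0]
force: [-1.0, -0.4, -0.1]
width: 0.338
gripper_force: 25.0
```

>>> drive_tool --pt "0.8 0 0 -0.5 0" --pt "0.8 0 0 0 0" --pt "0.8 0 0 -0.4 0" --pt "0.8 0 0 0 0"

```text
clock: 30.03
position: [0.6646, -0.1633, 0.0108]
ee_rot: [0.187, 3.136, -0.0]
force: [-2.4, -0.3, 8.2]
width: 0.341
gripper_force: 25.0
```

Contact. I'll release, rise and back off to the robot's side, clear of the cameras.

>>> drive_tool --pt "0.6 0 0 0 0" --pt "0.3 0 0 0 0" --pt "0.3 0 0 0 0" --pt "0.3 0 0 0 0" --pt "0.3 0 0 0 0" --pt "0.3 0 0 0 0" --pt "0.3 0 0 0 0" --pt "0.3 0 0 12 0" --pt "0.3 0 0 30 0" --pt "0.3 0 0 30 0" --pt "0.3 0 0 35 0" --pt "0.3 -30 -15 20 0" --pt "0.3 -35 -15 20 0" --pt "0.3 -35 -20 0 0" --pt "0.3 -35 -20 0 0" --pt "0.3 -35 -20 0 0" --pt "0.3 -35 -20 0 0" --pt "0.3 -35 -20 0 0" --pt "0.3 0 0 0 0" --pt "0.3 0 0 0 0"

```text
clock: 31.7
position: [0.4234, -0.2949, 0.1571]
ee_rot: [-0.194, -3.135, 0.003]
force: [1.4, 0.4, 0.0]
width: 0.7
gripper_force: 0.0
```

```bash
python3 - <<'E'
from h import *
T,S=get_image('top'),get_image('side')
a=T['image'][110:250,170:400]; b=S['image'][140:300,190:350]
save('f.png',np.vstack([cv2.resize(a,(560,341)),cv2.resize(b,(256,256))[:, :].repeat(1,0) if 0 else cv2.copyMakeBorder(cv2.resize(b,(256,256)),0,0,0,304,cv2.BORDER_CONSTANT)]))
ring=np.array([.592,.1675]);mid=np.array([.6055,-.1573])
def fr(p,o,yaw): c,s=np.cos(yaw),np.sin(yaw); return (np.array([[c,s],[-s,c]])@(p[:2]-o)*1000).round(1)
for n,seed,w,z,o,y in(('brass',(344,199),13,.026,mid,-.116),('green',(347,176),10,.026,mid,-.116),('cover',(216,206),20,.03,ring,-.05)):
    k=blob(T['image'],seed,w,'chroma'); p=plane(T,cen(k),z)[0]; print(n,cen(k).round(1),fr(p,o,y),np.ptp(plane(T,k[:,0],z),axis=0)[:2].round(3))
E
```

```text
brass [341.3 198.1] [0.1 2. ] [0.041 0.044]
green [343. 175.] [59.9  2.8] [0.031 0.031]
cover [214.8 205.4] [-0.2 -0.1] [0.049 0.051]
```

View pics/f.png

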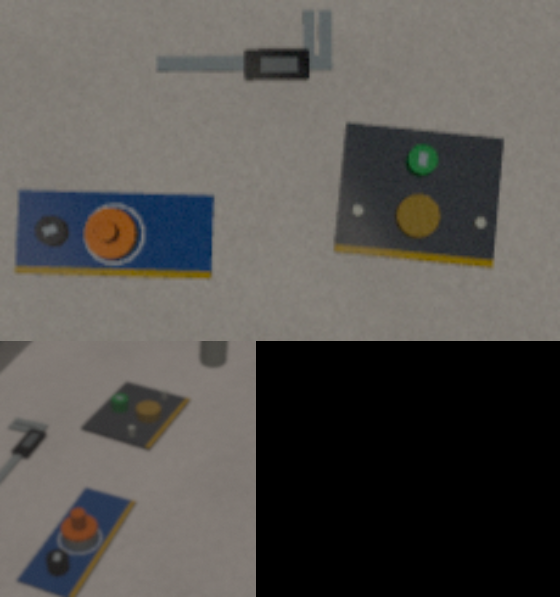

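Everything stands where it should. In the top view, black is at (52,231) with the cover on the steel at (112,233). Brass is at (418,215) midway between the pins, with green at (422,159) behind it. The measured offsets are within 3 mm.

```bash
python3 -c "
from cell import arm; print(arm.sign_off())"
```

```text
the job is handed in; nothing more can be done
None
```

The hardness check is set out and handed in at about 32 s of robot time: the brass, green mount and cover measured within 3 mm of target, the steel and black mount looked right in the pictures, and the caliper, loupe and bottle were left alone; no verdict came back.

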